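# Stack the tool tray on its base case and lock it

### The arm

A 7-joint arm with a two-finger parallel gripper is mounted at the origin on the work surface. World frame = base frame: x ahead of the robot, y to its left, z up, the work surface at z = 0. Lengths are in m, angles in rad, forces in N, time in s.
With the tool pointing down it reaches from about 0.35 to 0.775 m from the base axis. Payload 3.1 kg.
Tool frame: the origin (TCP) lies at the very end of the fingers, on their centre line; the grasp point (between the pads) lies 19 mm behind it; x points along the fingers, y is the direction in which the jaws open and shut, and the axes are right-handed (so a half turn about x gives the same grasp; the last joint's range is limited). The gripper opens to 85 mm and grips with 20 to 120 N. Pads are 22 mm wide; open, the fingers measure 114 mm over their backs; the gripper's body (76 mm by 85 mm) begins 54 mm behind the grasp point. The pads swing forward as they close: fully open they stand 13 mm farther back than shut.
Start: joints at [-1.305, 0.311, 0.014, 1.512, -0.004, 1.319, -0.027], TCP at [0.167, 0.524, 0.231] pointing down, gripper open.
Joint ranges: [-2.7, 2.7], [-0.3, 1.91], [-1.27, 1.3], [0.12, 2.57], [-1.44, 4.58], [0.2, 2.03], [-3.05, 3.05]. Speed limits (rad/s): [2.79, 2.79, 3.14, 3.14, 3.14, 3.14, 3.14].

### API

Orientations are given as a unit quaternion [w, x, y, z].
In Python, from plant import readout, grab_frame, camera_info, order gives the robot as it stands.
- The arm moves only by the tool jog_arm, never from a script. Its argument "deltas" is a list of rows, each a list of 2 entries, a list of its own where there are three numbers: the shift along the tool's x, y, z in m, then the turn about the tool's x in rad. In form: [[[tx, ty, tz], turn], ...]. A call has 1 to 20 rows; each row shifts and turns the commanded pose from where the row before left it, along the tool's axes as they then stand; what a row does not reach is not made up. A row lasts 1/8 s, in which the tool goes at most 62.5 mm and 10.7 degrees, less where a joint would pass 70% of its speed; a pose out of reach is approached as far as the arm can. A call with a gripper value outside its range is refused whole. "fingers" is the opening, from 0 (shut) to 1 (fully open), set as the call begins (left out, the last holds). The fingers move at their own pace and stop on an object; "force" is the grip in N (left out, the last holds). Time passes only in rows, so rows that do not move let the fingers close. It gives the time, the measured TCP pose, the force and the opening at its end, in the units of the state.
- readout.get_state(): the state, without advancing time (a new reading comes with each control period).
- grab_frame(name): name is "scene" or "top"; returns the picture (480x640x3 uint8, red, green, blue); there is no depth.
- camera_info(name): a dict with "fx", "fy", "cx", "cy" (pixels), "R" (3x3) and "t" (3): a world point X has camera coordinates R X + t. Camera axes: x right, y down, z forward; pixel columns grow to the right and rows downward; lengths in m; the calibration is good to about 2 mm. A picture is of the moment at which its call begins. camera_info takes no time and is no camera call.
- order.hand_in(): hands the job in, once; it reports no verdict.
The state is a dict: "t": time; "qpos": joint angles; "joint_velocities": joint speeds; "joint_efforts": joint torques, N m; "tcp_pos": TCP position; "ee_rot": TCP orientation; "force": force on the tool from outside, world axes, zero at the start; "moment": the same for the moment, N m; "gripper_width": finger opening in m.
Only numpy, scipy, OpenCV 4.12 (cv2) and the standard library are available. Lean on these libraries where they do the work, as an engineer would, in place of code of your own. Each camera call takes 0.05 s, during which the arm holds its last target. There are 200 camera calls.

### The job

Pick up the orange tool tray by its swing handle, keep it level, and lower it gently onto the dark base case, feeling for the sockets without forcing it, until all four corner lugs have dropped fully home. Then slide the red-knobbed lock all the way across so its bolt covers the steel tongue on the tray's front, let go, and leave the other things on the bench alone.

Things in the scene. Friction and masses are not known exactly. Their poses are not given: they have to be found in the camera images.
- tray: Orange open tool tray with tools fixed inside, 170 (x) x 250 (y) mm, rim 59 mm up, 0.6 to 0.9 kg. Origin: centre of the plane of its four lug feet (0 high on a flat surface); front (steel tongue) at -x, z up. Lugs 20 x 20 mm and 12 mm long (last 2 mm 1 mm narrower each side) under the corners, centred at x +-68, y +-108 mm; the floor's underside is 12 mm up.
- handle_pivot (a point): Middle of the handle's pivot axis, along the tray's y, 50 mm above its origin. The grip bar is 75 mm from it, parallel to y, round, black, 20 mm thick, 120 mm long. Stiff pivots (1.1 N m) keep the handle where it was left: up to 9 degrees forward or back of upright, not measured, so the bar is up to 11 mm off the middle in x. Closing fingers drag the tray or swing the handle.
- tongue (a point): Middle of the top of the steel tongue on the tray's front: 40 mm wide (y), 30 mm out, 5 mm thick, its top 30 mm above the tray's origin.
- base: Dark base case, fixed to the bench. Origin on the bench under the middle of its four sockets; front (orange drawer, lock) at -x, z up. It spans x -136 to 105, y +-135 mm; flat top 100 mm up. The tray goes on with its x along the base's x (they start within 0.5 rad of it); fully home, the tray's origin is centred, 88 mm above this one, its floor on the base's top.
- base_top (a point): Centre of the socket pattern on the base's flat top, 100 mm above the bench. Sockets: square, sharp-edged, outlined in orange, 22 x 22 mm, 14 mm deep, centred at x +-68, y +-108 mm. Lugs standing on the top beside their sockets leave the tray 12 mm too high.
- lock (a joint): Slide lock on the base's front ledge, in metres: about 0 open (as it starts), 0.036 at its stop, fully across. Moves along the base's +y with 2.5 N of friction and stays where left. Its steel bolt passes 2.6 mm above the tongue when the tray is fully home, else it strikes the tongue.
- lock_knob (a point): Centre of the lock's red thumb piece, 18 (x) x 14 (y) x 26 (tall) mm, 142 mm above the bench, at base x -117 mm; it moves with the lock. The bolt under it is 13 mm below this point; the seated tray's wall is 32 mm behind it in x. Axes as the base's.
- wrench: Steel wrench 200 mm long lying between the two; to be left alone. Origin on its underside, z up.
- screwdriver: Screwdriver with a red handle, 190 mm long, near the robot; to be left alone. Origin on its underside, z up.
- knife: Yellow utility knife, 140 mm long, near the robot; to be left alone. Origin on its underside, z up.
- pliers: Red-handled pliers beyond the work area; to be left alone. Origin on its underside, z up.
- offcut: Wooden offcut 90 x 160 x 45 mm, far side; to be left alone. Origin on its underside, z up.
- ruler: White folding rule, 200 mm long, lying on the wooden offcut; to be left alone. Origin on its underside, z up.

How it is judged:
On the way:
1. the tray is fully home on the base, level, all four lugs in their sockets, for 0.3 s (horizontal distance between tray and base below 0.003 m and z of tray in the frame of base between 0.0855 and 0.0905 m and angle between tray's own z axis and vertical below 0.02 rad and angle between the x axis of tray and the x axis of base, either way round below 0.025 rad), for 0.3 s.
At the end, for the whole second after the job is handed in: The tray is fully home on the base: origins within 3 mm in plan, tray origin 85.5 to 90.5 mm above the base's (88 is nominal), level within 0.02 rad, its x in line with the base's within 0.025 rad; at rest; the lock at least 28 mm across (all of step 1 and value of joint lock above 0.028 m and linear speed of tray below 0.02 m/s); the robot touches nothing.
It fails at once if the tray is forced or dropped: it presses on the base with over 45 N (contact force between tray and base above 45 N).
It fails at once if the tray is tipped by over 0.35 rad (angle between tray's own z axis and vertical above 0.35 rad).
It fails at once if another thing on the bench is moved by over 30 mm (distance of any of wrench, screwdriver, knife, pliers, offcut, ruler from where it was at the start of the episode above 0.03 m).
It also fails if it takes over 72 s, if anything falls off the work surface, if the arm or the gripper's body presses on something with over 40 N, if the wrist force passes 120 N, or if a joint passes its speed limit or range.

## Working session

There is one attempt and no reset: what is moved stays moved. The work goes in short steps, Python scripts to look and compute and a tool call to move; the robot and the scene stay as the last step left them, time stands still between calls to the robot, and variables do not carry over. Pictures are saved under pics/ and viewed, about 8 in all and at most 12, crops included, and the job is handed in when it is done.

Besides the shell and the picture viewer there is one more tool, called after "Emit:" as name([rows], argument=value, ...), one row to a line, values as JSON. jog_arm: Moves the arm, as the interface text tells. Its arguments: {"type":"object","properties":{"deltas":{"type":"array","items":{"type":"array"}},"fingers":{"type":"number"},"force":{"type":"number"}},"required":["deltas"]}

```bash
mkdir -p pics; ls
cat > h.py <<'E'
import numpy as np, cv2
from plant import readout, grab_frame, camera_info, order
def save(cam,fn,crop=None,k=1):
    im=grab_frame(cam)[:,:,::-1].copy()
    cv2.imwrite('pics/full_'+fn,im)
    if crop: x0,y0,x1,y1=crop; im=im[y0:y1,x0:x1]
    if k!=1: im=cv2.resize(im,None,fx=k,fy=k,interpolation=cv2.INTER_CUBIC)
    cv2.imwrite('pics/'+fn,im)
def ray(cam,u,v,z):
    c=camera_info(cam);R=np.array(c['R']);t=np.array(c['t'])
    d=R.T@np.array([(u-c['cx'])/c['fx'],(v-c['cy'])/c['fy'],1]);o=-R.T@t
    return o+d*(z-o[2])/d[2]
def proj(cam,X):
    c=camera_info(cam);p=np.array(c['R'])@np.array(X)+np.array(c['t'])
    return np.array([c['fx']*p[0]/p[2]+c['cx'],c['fy']*p[1]/p[2]+c['cy']])
E
python3 - <<'E'
from h import *
save('scene','s0.png');save('top','t0.png')
for n in('scene','top'):
    c=camera_info(n);R=np.array(c['R']);print(n,c['fx'],np.round(R,3).tolist(),-R.T@np.array(c['t']))
print(readout.get_state())
E
```

```text
pics
scene 490.9289920967833 [[0.079, 0.997, 0.011], [0.704, -0.048, -0.709], [-0.706, 0.064, -0.706]] [ 1.35144549 -0.05422918  0.89900391]
top 542.2375310749491 [[-0.066, -0.998, -0.003], [-0.977, 0.066, -0.201], [0.201, -0.01, -0.98]] [0.32655094 0.01005134 1.27630387]
{'t': 0.1, 'qpos': array([-1.30471459,  0.31166991,  0.01401102,  1.51288861, -0.00439453,
        1.31917289, -0.02715575]), 'joint_velocities': array([-7.19835013e-04, -2.84670976e-03, -5.97638831e-04, -4.38767535e-03,
       -9.04091242e-04, -7.28953947e-05,  6.47993314e-04]), 'joint_efforts': array([ 4.20226470e-04, -3.80857551e+01,  1.46457916e-01, -2.31241107e+01,
        1.22870834e-02,  8.15970590e-03, -1.13200917e-05]), 'tcp_pos': array([0.16642364, 0.52354548, 0.2303197 ]), 'ee_rot': array([ 0.69867636,  0.10761041,  0.69883485, -0.10909264]), 'force': array([ 0.00404584,  0.69489952, -0.08466308]), 'moment': array([ 0.00634393, -0.0579546 , -0.01612275]), 'gripper_width': 0.08554242193693773}
```

View pics/s0.png

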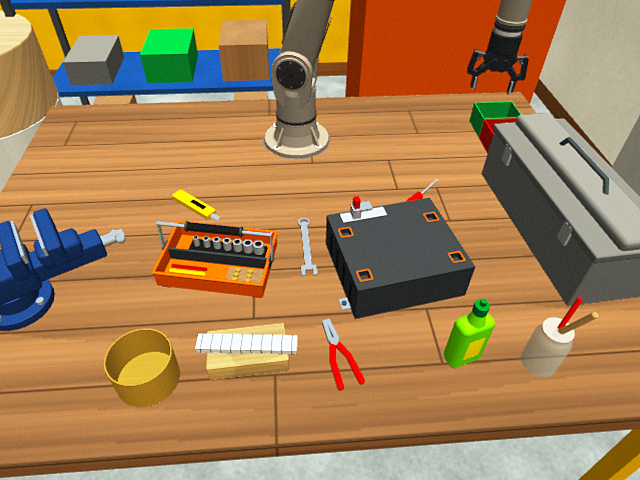

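View pics/t0.png

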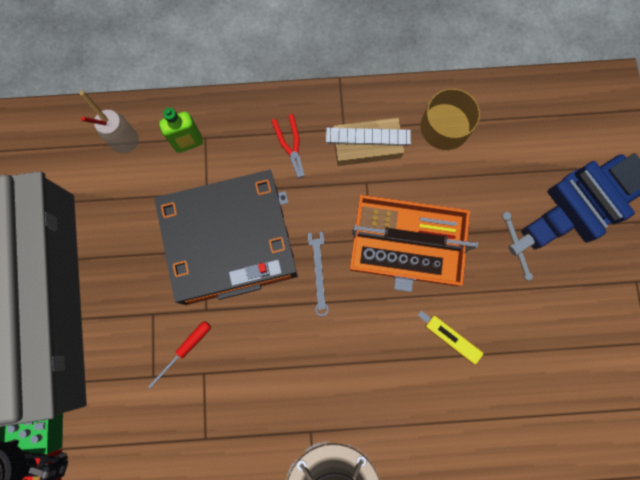

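The top view shows the base at about (226,237), the tray at about (410,240) and the lock knob at about (263,268). In the scene view the tray is at (215,260) and the base at (400,255). Next I'll measure with code and crops.

Run:
```python
from h import *
t=cv2.imread('pics/full_t0.png');s=cv2.imread('pics/full_s0.png')
def orange(im,x0,y0,x1,y1,mn=20):
    h=cv2.cvtColor(im,cv2.COLOR_BGR2HSV);m=cv2.inRange(h,(5,150,90),(20,255,255))
    mm=np.zeros_like(m);mm[y0:y1,x0:x1]=m[y0:y1,x0:x1]
    n,l,st,c=cv2.connectedComponentsWithStats(mm)
    out=[]
    for i in range(1,n):
        if st[i,4]>=mn: x,y,w,hh,a=st[i]; out.append((x,y,w,hh,a,[x+(w-1)/2,y+(hh-1)/2]))
    return out
for nm,im,b in(('top',t,(150,165,300,310)),('scene',s,(325,195,475,318))):
    for o in orange(im,*b): print(nm,o,ray(nm,*o[5],.1).round(4))
a=cv2.resize(t[190:300,345:485],None,fx=4,fy=4,interpolation=cv2.INTER_CUBIC)
b=cv2.resize(s[212:302,145:285],None,fx=4,fy=4,interpolation=cv2.INTER_CUBIC)
b=b[:160*4]
cv2.imwrite('pics/c1.png',np.vstack([a,b])[:800]) if 0 else None
cv2.imwrite('pics/c1.png',cv2.resize(t[190:300,345:485],None,fx=5,fy=5,interpolation=cv2.INTER_CUBIC))
cv2.imwrite('pics/c2.png',cv2.resize(s[212:302,145:285],None,fx=5,fy=5,interpolation=cv2.INTER_CUBIC))
```

```text
top (np.int32(256), np.int32(180), np.int32(15), np.int32(15), np.int32(67), [np.float64(263.0), np.float64(187.0)]) [0.6752 0.1089 0.1   ]
top (np.int32(161), np.int32(203), np.int32(15), np.int32(15), np.int32(80), [np.float64(168.0), np.float64(210.0)]) [0.6362 0.3232 0.1   ]
top (np.int32(270), np.int32(238), np.int32(15), np.int32(15), np.int32(50), [np.float64(277.0), np.float64(245.0)]) [0.5407 0.0843 0.1   ]
top (np.int32(173), np.int32(261), np.int32(15), np.int32(16), np.int32(67), [np.float64(180.0), np.float64(268.5)]) [0.5028 0.2986 0.1   ]
top (np.int32(185), np.int32(275), np.int32(105), np.int32(27), np.int32(201), [np.float64(237.0), np.float64(288.0)]) [0.4519 0.1758 0.1   ]
scene (np.int32(325), np.int32(195), np.int32(88), np.int32(36), np.int32(772), [np.float64(368.5), np.float64(212.5)]) [0.4756 0.1528 0.1   ]
scene (np.int32(422), np.int32(195), np.int32(53), np.int32(69), np.int32(1410), [np.float64(448.0), np.float64(229.0)]) [0.5457 0.3311 0.1   ]
scene (np.int32(423), np.int32(211), np.int32(16), np.int32(11), np.int32(74), [np.float64(430.5), np.float64(216.0)]) [0.4982 0.3009 0.1   ]
scene (np.int32(338), np.int32(227), np.int32(16), np.int32(11), np.int32(76), [np.float64(345.5), np.float64(232.0)]) [0.5394 0.0886 0.1   ]
scene (np.int32(325), np.int32(245), np.int32(30), np.int32(73), np.int32(875), [np.float64(339.5), np.float64(281.0)]) [0.6864 0.0578 0.1   ]
scene (np.int32(448), np.int32(251), np.int32(18), np.int32(12), np.int32(85), [np.float64(456.5), np.float64(256.5)]) [0.6339 0.3262 0.1   ]
scene (np.int32(356), np.int32(269), np.int32(17), np.int32(13), np.int32(90), [np.float64(364.0), np.float64(275.0)]) [0.6734 0.1121 0.1   ]
scene (np.int32(365), np.int32(269), np.int32(110), np.int32(49), np.int32(1265), [np.float64(419.5), np.float64(293.0)]) [0.7302 0.22   0.1   ]
```

View pics/c1.png

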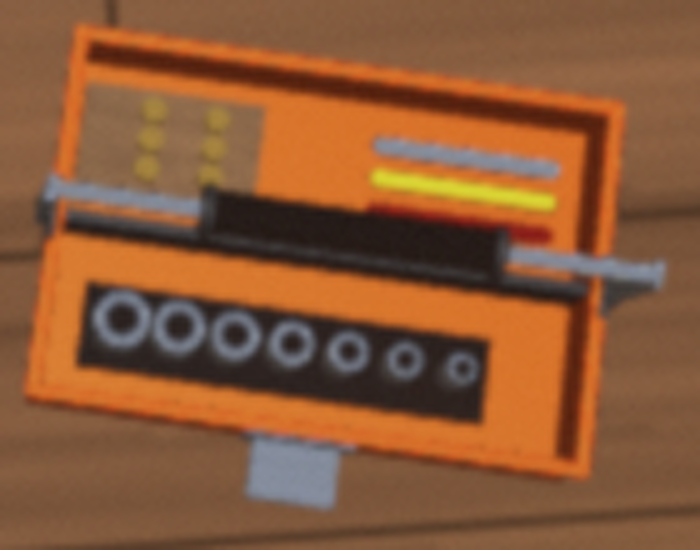

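View pics/c2.png

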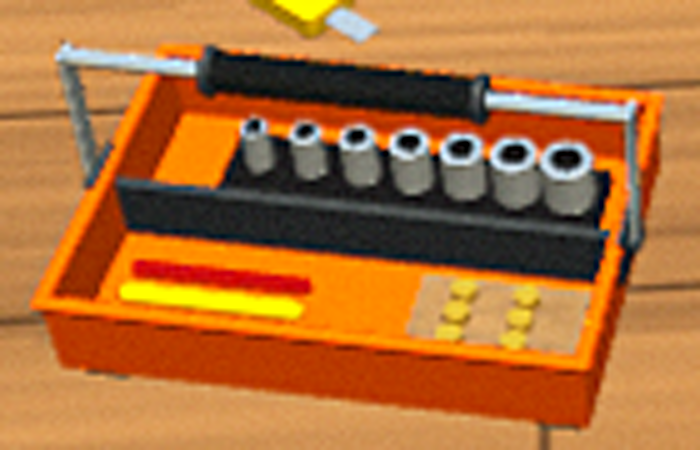

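```bash
cat >> h.py <<'E'
def crop(u,v,x0,y0,k): return ((u+.5)/k-.5+x0,(v+.5)/k-.5+y0)
def tri(pt,ps):
    A=[];b=[]
    for cam,(u,v) in(('top',pt),('scene',ps)):
        c=camera_info(cam);R=np.array(c['R']);t=np.array(c['t'])
        o=-R.T@t;d=R.T@np.array([(u-c['cx'])/c['fx'],(v-c['cy'])/c['fy'],1]);d/=np.linalg.norm(d)
        P=np.eye(3)-np.outer(d,d);A.append(P);b.append(P@o)
    return np.linalg.lstsq(np.vstack(A),np.hstack(b),rcond=None)[0]
def fit(L,W):  # 2D rigid fit: local->world
    L=np.array(L);W=np.array(W);a=L-L.mean(0);b=W-W.mean(0)
    th=np.arctan2((a[:,0]*b[:,1]-a[:,1]*b[:,0]).sum(),(a*b).sum())
    R=np.array([[np.cos(th),-np.sin(th)],[np.sin(th),np.cos(th)]])
    t=W.mean(0)-R@L.mean(0);return t,th,(L@R.T+t-W)
E
python3 - <<'E'
from h import *
S=[(68,-108),(68,108),(-68,-108),(-68,108)];S=np.array(S)/1e3
for nm,P in(('top',[(263,187),(168,210),(277,245),(180,268.5)]),('scene',[(364,275),(456.5,256.5),(345.5,232),(430.5,216)])):
    t,th,r=fit(S,[ray(nm,*p,.1)[:2] for p in P]);print('base',nm,t,th,np.abs(r).max())
C=np.array([(85,125),(85,-125),(-85,-125),(-85,125)])/1e3
T=[(80,25),(622,103),(590,478),(28,398)];Q=[(35,305),(585,370),(658,93),(160,45)]
# scene viewed from far side: image left = -y
Q=[Q[1],Q[0],Q[3],Q[2]]
for nm,P,x0,y0 in(('top',T,345,190),('scene',Q,145,212)):
    W=[ray(nm,*crop(*p,x0,y0,5),.059)[:2] for p in P]
    t,th,r=fit(C,W);print('tray',nm,t,th,r.round(4).tolist())
bt=[crop(207,208,345,190,5),crop(503,255,345,190,5)];bs=[crop(481,98,145,212,5),crop(206,70,145,212,5)]
for a,b in zip(bt,bs): print('bar',tri(a,b),ray('top',*a,.125),ray('scene',*b,.125))
E
```

```text
base top [0.58873614 0.20375283] 0.17869208223024402 0.001081670229576781
base scene [0.58621277 0.20694851] 0.18468061174585113 0.0013789481277700077
tray top [ 0.54107583 -0.21786185] -0.21192066220956152 [[-0.0034, -0.0005], [-0.002, 0.0015], [0.0028, 0.0016], [0.0026, -0.0026]]
tray scene [ 0.53996517 -0.2148824 ] -0.2098176453220326 [[-0.0042, -0.001], [-0.0012, 0.0011], [0.0023, 0.0013], [0.003, -0.0015]]
bar [ 0.54988734 -0.15252099  0.12879234] [ 0.55064363 -0.15443401  0.125     ] [ 0.54615631 -0.15163022  0.125     ]
bar [ 0.52104496 -0.27791868  0.12696614] [ 0.5214797  -0.27991288  0.125     ] [ 0.51927908 -0.2769725   0.125     ]
```

```bash
cat >> h.py <<'E'
from scipy.spatial.transform import Rotation as Ro
def pose():
    s=readout.get_state();q=s['ee_rot'];R=Ro.from_quat([q[1],q[2],q[3],q[0]]).as_matrix()
    return s['tcp_pos'],np.arctan2(R[1,1],R[0,1]),R,s
def plan(pts,yaw,n,p=None,y=None,dec=3):
    """straight legs through pts, n[i] rows each; yaw = yaw of tool y at the end, spread evenly"""
    p0,y0,R,s=pose();p=p0.copy() if p is None else np.array(p,float);y=y0 if y is None else y
    tot=sum(n);turn=round(-(yaw-y)/tot,3);rows=[]
    for X,m in zip(pts,n):
        st=p.copy()
        for i in range(m):
            g=st+(np.array(X)-st)*(i+1)/m;d=g-p
            Y=np.array([np.cos(y),np.sin(y)]);Z=np.array([np.sin(y),-np.cos(y)])
            r=[round(-d[2],dec),round(d[:2]@Y,dec),round(d[:2]@Z,dec)]
            p[:2]+=r[1]*Y+r[2]*Z;p[2]-=r[0];y-=turn;rows.append([r,turn])
    print(rows,p.round(4),round(y,4))
E
python3 - <<'E'
from h import *
print(pose()[:3]); plan([(.42,.2,.23),(.535,-.2155,.2)],-.211,[9,10])
E
```

```text
(array([0.16642364, 0.52354548, 0.2303197 ]), np.float64(1.2631194981577838), array([[-5.42696020e-04,  3.02844710e-01,  9.53039762e-01],
       [-2.03708657e-03,  9.53037590e-01, -3.02845180e-01],
       [-9.99997778e-01, -2.10577738e-03,  9.97111851e-05]]))
[[[np.float64(0.0), np.float64(-0.026), np.float64(0.038)], np.float64(0.078)], [[np.float64(0.0), np.float64(-0.022), np.float64(0.039)], np.float64(0.078)], [[np.float64(0.0), np.float64(-0.02), np.float64(0.042)], np.float64(0.078)], [[np.float64(0.0), np.float64(-0.016), np.float64(0.042)], np.float64(0.078)], [[np.float64(0.0), np.float64(-0.013), np.float64(0.044)], np.float64(0.078)], [[np.float64(0.0), np.float64(-0.01), np.float64(0.045)], np.float64(0.078)], [[np.float64(0.0), np.float64(-0.006), np.float64(0.045)], np.float64(0.078)], [[np.float64(0.0), np.float64(-0.002), np.float64(0.046)], np.float64(0.078)], [[np.float64(0.0), np.float64(0.001), np.float64(0.045)], np.float64(0.078)], [[np.float64(0.003), np.float64(-0.012), np.float64(0.041)], np.float64(0.078)], [[np.float64(0.003), np.float64(-0.009), np.float64(0.043)], np.float64(0.078)], [[np.float64(0.003), np.float64(-0.006), np.float64(0.042)], np.float64(0.078)], [[np.float64(0.003), np.float64(-0.003), np.float64(0.043)], np.float64(0.078)], [[np.float64(0.003), np.float64(0.001), np.float64(0.043)], np.float64(0.078)], [[np.float64(0.003), np.float64(0.005), np.float64(0.043)], np.float64(0.078)], [[np.float64(0.003), np.float64(0.007), np.float64(0.043)], np.float64(0.078)], [[np.float64(0.003), np.float64(0.011), np.float64(0.042)], np.float64(0.078)], [[np.float64(0.003), np.float64(0.014), np.float64(0.04)], np.float64(0.078)], [[np.float64(0.003), np.float64(0.018), np.float64(0.04)], np.float64(0.078)]] [ 0.5354 -0.2157  0.2003] -0.2189
```

Emit:
jog_arm([
  [[0,-0.026,0.038],0.078],
  [[0,-0.022,0.039],0.078],
  [[0,-0.02,0.042],0.078],
  [[0,-0.016,0.042],0.078],
  [[0,-0.013,0.044],0.078],
  [[0,-0.01,0.045],0.078],
  [[0,-0.006,0.045],0.078],
  [[0,-0.002,0.046],0.078],
  [[0,0.001,0.045],0.078],
  [[0.003,-0.012,0.041],0.078],
  [[0.003,-0.009,0.043],0.078],
  [[0.003,-0.006,0.042],0.078],
  [[0.003,-0.003,0.043],0.078],
  [[0.003,0.001,0.043],0.078],
  [[0.003,0.005,0.043],0.078],
  [[0.003,0.007,0.043],0.078],
  [[0.003,0.011,0.042],0.078],
  [[0.003,0.014,0.04],0.078],
  [[0.003,0.018,0.04],0.07],
  [[0,0,0],0],
], fingers=1)

```text
t: 2.6
tcp_pos: [0.5341, -0.2199, 0.2004]
ee_rot: [-0.443, -0.55, -0.442, 0.553]
force: [0.5, 0.0, -0.8]
gripper_width: 0.0854
```

Run:
```python
from h import *
p,y,R,s=pose();print(p,y,R[2],s['qpos']); plan([(.5353,-.2155,.106)],-.211,[8],dec=4)
```

```text
[ 0.53408895 -0.21985683  0.20042364] -0.21809193489173406 [-0.99999085 -0.00160738  0.00396517] [-0.15512459  0.45482601  0.74311359  1.5043653  -0.30874539  1.3044491
  0.40067135]
[[[np.float64(0.0118), np.float64(0.0), np.float64(-0.0006)], np.float64(-0.001)], [[np.float64(0.0118), np.float64(0.0001), np.float64(-0.0005)], np.float64(-0.001)], [[np.float64(0.0118), np.float64(-0.0), np.float64(-0.0006)], np.float64(-0.001)], [[np.float64(0.0118), np.float64(0.0), np.float64(-0.0006)], np.float64(-0.001)], [[np.float64(0.0118), np.float64(0.0001), np.float64(-0.0005)], np.float64(-0.001)], [[np.float64(0.0118), np.float64(-0.0), np.float64(-0.0006)], np.float64(-0.001)], [[np.float64(0.0118), np.float64(0.0), np.float64(-0.0006)], np.float64(-0.001)], [[np.float64(0.0118), np.float64(0.0001), np.float64(-0.0005)], np.float64(-0.001)]] [ 0.5353 -0.2155  0.106 ] -0.2101
```

Emit:
jog_arm([
  [[0.012,0,-0.001],-0.001],
  [[0.012,0,-0.001],-0.001],
  [[0.012,0,-0.001],-0.001],
  [[0.012,0,-0.001],-0.001],
  [[0.012,0,0],-0.001],
  [[0.012,0,0],-0.001],
  [[0.012,0,0],-0.001],
  [[0.01,0,0],0],
  [[0,0,0],0],
  [[0,0,0],0],
])

```text
t: 3.85
tcp_pos: [0.5366, -0.2115, 0.1076]
ee_rot: [0.447, 0.548, 0.446, -0.548]
force: [-0.1, 0.9, -0.1]
gripper_width: 0.0853
```

Run:
```python
from h import *
p,y,R,s=pose();print(p,y,R[2],s['force']); save('scene','s1.png',(140,130,300,300),4.6)
```

```text
[ 0.53662292 -0.21145773  0.10762372] -0.20407561504337043 [-9.99999702e-01  7.46467725e-04  1.94608496e-04] [-0.08337899  0.87344076 -0.07327102]
```

View pics/s1.png

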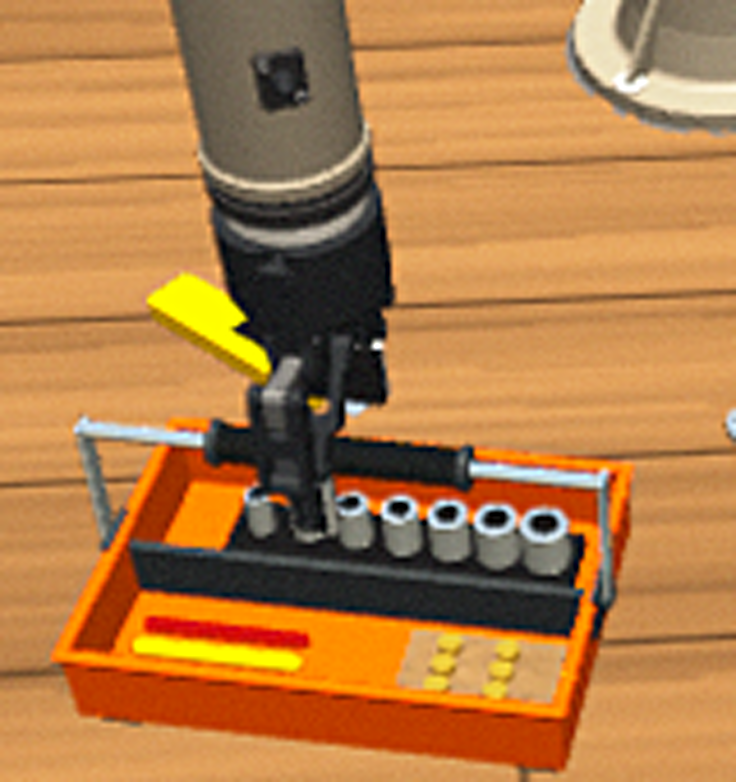

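Run:
```python
from h import *
p,y,R,s=pose()
f=lambda X:((proj('scene',X)+.5-[140,130])*4.6-.5).round(0)
Y=R[:,1]
for n,X in(('near pad tip',p+.045*Y+[0,0,.012]),('near pad grasp',p+.045*Y+[0,0,.031]),('bar mid',(.5353,-.2155,.125)),('between',p+[0,0,.019]),('bar endL',(.521,-.278,.125)),('bar endR',(.55,-.1525,.125))):print(n,f(X))
```

```text
near pad tip [320. 532.]
near pad grasp [314. 504.]
bar mid [336. 458.]
between [343. 457.]
bar endL [210. 444.]
bar endR [463. 473.]
```

The fingers straddle the bar: the near fingertip is at (315,535) and the bar middle at (340,457), both matching projection. Closing now.

Emit:
jog_arm([
  [[0,0,0],0],
  [[0,0,0],0],
  [[0,0,0],0],
  [[0,0,0],0],
  [[0,0,0],0],
  [[0,0,0],0],
  [[0,0,0],0],
  [[0,0,0],0],
], fingers=0, force=30)

```text
t: 4.9
tcp_pos: [0.5361, -0.2111, 0.1074]
ee_rot: [-0.446, -0.548, -0.447, 0.548]
force: [-1.7, 1.6, 4.4]
gripper_width: 0.0188
```

Emit:
jog_arm([
  [[0,0,0],0],
  [[0,0,0],0],
  [[-0.002,0,0],0],
  [[-0.003,0,0],0],
  [[-0.005,0,0],0],
  [[-0.005,0,0],0],
  [[-0.005,0,0],0],
  [[-0.005,0,0],0],
  [[0,0,0],0],
  [[0,0,0],0],
], force=100)

```text
t: 6.15
tcp_pos: [0.5362, -0.2111, 0.1322]
ee_rot: [-0.446, -0.548, -0.447, 0.548]
force: [-0.8, 0.5, -6.1]
gripper_width: 0.0173
```

Run:
```python
from h import *
p,y,R,s=pose();print(p,y,R[2],s['force'],s['moment'],s['gripper_width'])
im=grab_frame('scene')[:,:,::-1];tp=grab_frame('top')[:,:,::-1]
cv2.imwrite('pics/s2.png',np.hstack([cv2.resize(im[130:300,140:290],None,fx=2.6,fy=2.6,interpolation=2),cv2.resize(tp[130:300,340:490],None,fx=2.6,fy=2.6,interpolation=2)]))
```

```text
[ 0.53623128 -0.21109836  0.1322085 ] -0.2038856281126603 [-9.99999964e-01 -2.32654487e-04 -1.36779471e-04] [-0.79263211  0.45896067 -6.05973226] [-0.11131905  0.07864054  0.06561754] 0.017265240212710798
```

View pics/s2.png

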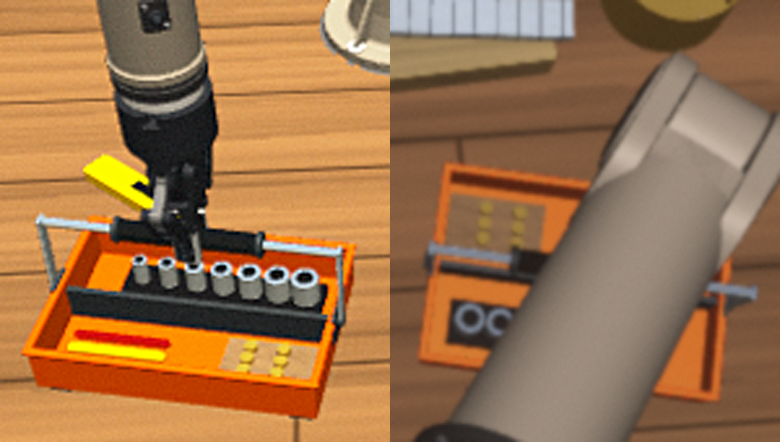

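The tray is lifted and level (about 6 N load). Carrying it over the base.

Run:
```python
from h import *
plan([(.536,-.211,.267),(.5815,.2086,.267)],.185,[5,15])
```

```text
[[[np.float64(-0.027), np.float64(-0.0), np.float64(-0.0)], np.float64(-0.019)], [[np.float64(-0.027), np.float64(-0.0), np.float64(-0.0)], np.float64(-0.019)], [[np.float64(-0.027), np.float64(-0.0), np.float64(-0.0)], np.float64(-0.019)], [[np.float64(-0.027), np.float64(-0.0), np.float64(-0.0)], np.float64(-0.019)], [[np.float64(-0.027), np.float64(-0.0), np.float64(-0.0)], np.float64(-0.019)], [[np.float64(0.0), np.float64(-0.0), np.float64(-0.028)], np.float64(-0.019)], [[np.float64(0.0), np.float64(0.0), np.float64(-0.028)], np.float64(-0.019)], [[np.float64(0.0), np.float64(0.002), np.float64(-0.028)], np.float64(-0.019)], [[np.float64(0.0), np.float64(0.001), np.float64(-0.028)], np.float64(-0.019)], [[np.float64(0.0), np.float64(0.002), np.float64(-0.029)], np.float64(-0.019)], [[np.float64(0.0), np.float64(0.003), np.float64(-0.028)], np.float64(-0.019)], [[np.float64(0.0), np.float64(0.003), np.float64(-0.028)], np.float64(-0.019)], [[np.float64(0.0), np.float64(0.004), np.float64(-0.027)], np.float64(-0.019)], [[np.float64(0.0), np.float64(0.004), np.float64(-0.028)], np.float64(-0.019)], [[np.float64(0.0), np.float64(0.005), np.float64(-0.028)], np.float64(-0.019)], [[np.float64(0.0), np.float64(0.005), np.float64(-0.028)], np.float64(-0.019)], [[np.float64(0.0), np.float64(0.006), np.float64(-0.027)], np.float64(-0.019)], [[np.float64(0.0), np.float64(0.006), np.float64(-0.028)], np.float64(-0.019)], [[np.float64(0.0), np.float64(0.007), np.float64(-0.027)], np.float64(-0.019)], [[np.float64(0.0), np.float64(0.007), np.float64(-0.027)], np.float64(-0.019)]] [0.5812 0.2085 0.267 ] 0.1761
```

Emit:
jog_arm([
  [[-0.027,0,0],0],
  [[-0.027,0,0],0],
  [[-0.027,0,0],-0.019],
  [[-0.027,0,0],-0.019],
  [[-0.027,0,0],-0.019],
  [[0,0,-0.012],-0.019],
  [[0,0,-0.028],-0.019],
  [[0,0.001,-0.028],-0.019],
  [[0,0.001,-0.028],-0.019],
  [[0,0.002,-0.029],-0.019],
  [[0,0.003,-0.028],-0.019],
  [[0,0.003,-0.028],-0.019],
  [[0,0.004,-0.027],-0.019],
  [[0,0.004,-0.028],-0.019],
  [[0,0.005,-0.028],-0.019],
  [[0,0.005,-0.028],-0.019],
  [[0,0.006,-0.027],-0.019],
  [[0,0.006,-0.028],-0.019],
  [[0,0.007,-0.027],-0.019],
  [[0,0.007,-0.022],-0.019],
])

```text
t: 8.75
tcp_pos: [0.5947, 0.1882, 0.2671]
ee_rot: [0.534, 0.464, 0.534, -0.464]
force: [-0.7, 0.3, -5.8]
gripper_width: 0.0173
```

Run:
```python
from h import *
p,y,R,s=pose();print(p,y,R[2],s['force'],s['moment'],s['gripper_width'])
plan([(.5815,.2086,.267),(.5815,.2086,.229)],.185,[3,4])
```

```text
[0.59474129 0.18820828 0.26711719] 0.14064898250865188 [-9.99999827e-01 -1.56477904e-04 -5.67543946e-04] [-0.65546774  0.30397635 -5.75700751] [-0.11374118  0.09184515 -0.0266875 ] 0.017349159012309556
[[[np.float64(0.0), np.float64(-0.003), np.float64(-0.007)], np.float64(-0.006)], [[np.float64(0.0), np.float64(-0.004), np.float64(-0.008)], np.float64(-0.006)], [[np.float64(0.0), np.float64(-0.003), np.float64(-0.007)], np.float64(-0.006)], [[np.float64(0.01), np.float64(-0.0), np.float64(-0.0)], np.float64(-0.006)], [[np.float64(0.009), np.float64(-0.0), np.float64(-0.0)], np.float64(-0.006)], [[np.float64(0.01), np.float64(-0.0), np.float64(-0.0)], np.float64(-0.006)], [[np.float64(0.009), np.float64(-0.0), np.float64(-0.0)], np.float64(-0.006)]] [0.5816 0.2085 0.2291] 0.1826
```

Emit:
jog_arm([
  [[0,-0.003,-0.006],-0.006],
  [[0,-0.004,-0.007],-0.006],
  [[0,-0.003,-0.006],-0.006],
  [[0,0,0],-0.006],
  [[0.01,0,0],-0.006],
  [[0.009,0,0],-0.006],
  [[0.01,0,0],-0.006],
  [[0.005,0,0],0],
  [[0,0,0],0],
])

```text
t: 9.88
tcp_pos: [0.5816, 0.203, 0.2326]
ee_rot: [0.543, 0.453, 0.543, -0.453]
force: [0.8, 0.3, -5.8]
gripper_width: 0.0168
```

Run:
```python
from h import *
p,y,R,s=pose();print(p,y,R[2],s['force'],s['moment'],s['gripper_width'])
im=grab_frame('scene')[:,:,::-1];tp=grab_frame('top')[:,:,::-1]
cv2.imwrite('pics/full_s3.png',im);cv2.imwrite('pics/full_t3.png',tp)
a=cv2.resize(im[180:330,310:490],None,fx=2.2,fy=2.2,interpolation=2);b=cv2.resize(tp[150:310,140:310],None,fx=2.2,fy=2.2,interpolation=2)
cv2.imwrite('pics/s3.png',cv2.resize(im[150:330,310:490],None,fx=3.3,fy=3.3,interpolation=2));cv2.imwrite('pics/t3.png',cv2.resize(tp[145:315,130:320],None,fx=3.5,fy=3.5,interpolation=2))
```

```text
[0.58164896 0.20296355 0.23256305] 0.1800635251217756 [-9.99999112e-01 -1.30758619e-03  2.56974070e-04] [ 0.84867961  0.29521616 -5.7997908 ] [-0.09795087  0.0285437   0.04397188] 0.016759056893068176
```

View pics/s3.png

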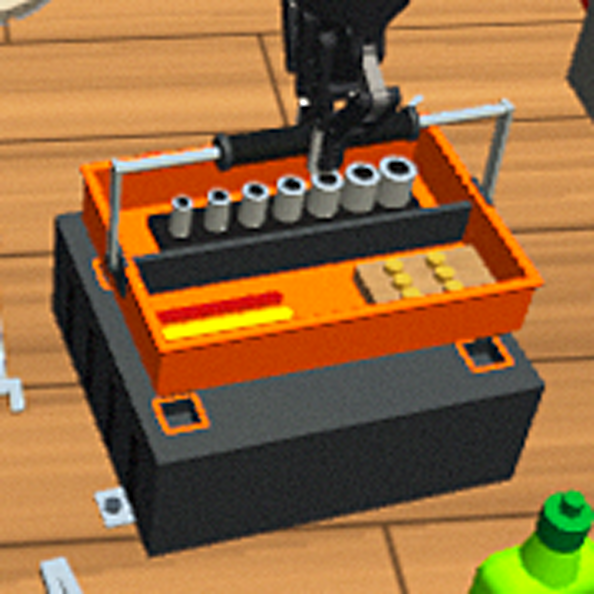

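View pics/t3.png

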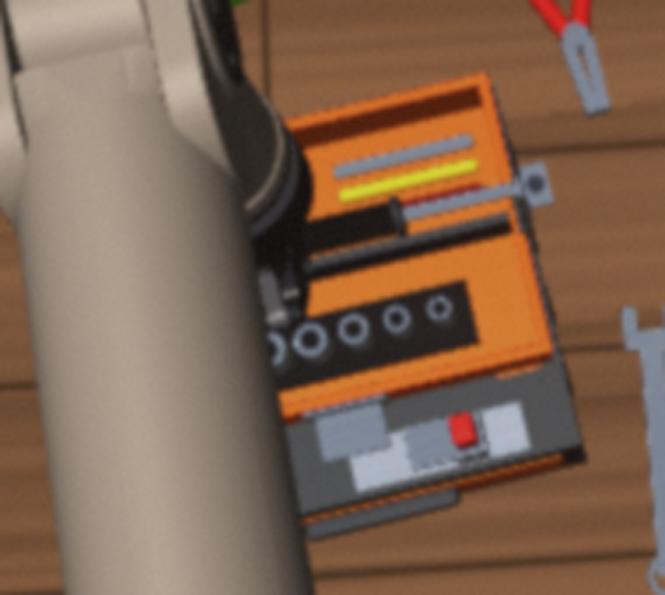

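Run:
```python
from h import *
p,y,R,s=pose()
zr=p[2]-.1074+.059
bt=(np.array([.5887,.2038]),.1787);bs=(np.array([.5862,.2069]),.1847)
for nm,P,L,x0,y0,k,b in(('scene',[(157,355),(542,282),(83,168)],[(85,-125),(85,125),(-85,-125)],310,150,3.3,bs),('top',[(487,73),(553,355)],[(85,-125),(-85,-125)],130,145,3.5,bt)):
    W=np.array([ray(nm,*crop(*q,x0,y0,k),zr)[:2] for q in P]);L=np.array(L)/1e3
    t,th,r=fit(L,W)
    c,s_=np.cos(.182),np.sin(.182);B=np.array([[c,s_],[-s_,c]])
    print(nm,t,th,r.round(4).tolist(),'tray-base in base frame',(B@(t-b[0])).round(4), 'tray-tcp',(B@(t-p[:2])).round(4))
```

```text
scene [0.59065211 0.19932223] 0.16583727773489687 [[-0.0036, 0.0022], [0.0006, -0.0024], [0.003, 0.0002]] tray-base in base frame [ 0.003  -0.0083] tray-tcp [ 0.0076 -0.0052]
top [0.58766923 0.19558057] 0.17006848976004105 [[-0.0036, -0.0006], [0.0036, 0.0006]] tray-base in base frame [-0.0025 -0.0079] tray-tcp [ 0.004  -0.0084]
```

Emit:
jog_arm([
  [[0.003,0,-0.002],-0.003],
  [[0.004,0,-0.002],-0.004],
  [[0.005,0,-0.002],-0.003],
  [[0.005,0,0],0],
  [[0.003,0,0],0],
  [[0.002,0,0],0],
  [[0,0,0],0],
  [[0,0,0],0],
])

```text
t: 10.98
tcp_pos: [0.5811, 0.2089, 0.2115]
ee_rot: [0.545, 0.45, 0.545, -0.45]
force: [-0.7, 1.0, -6.7]
gripper_width: 0.0168
```

```bash
cat > st.py <<'E'
from h import *
p,y,R,s=pose()
c,s_=np.cos(.182),np.sin(.182);B=np.array([[c,s_],[-s_,c]])
print('t',s['t'],'tcp',p.round(4),'yaw',round(y,4),'base-frame rel',(B@(p[:2]-[.5875,.2053])).round(4),'tilt',R[2].round(4),'F base',(B@s['force'][:2]).round(2),s['force'][2].round(2),'M',(B@s['moment'][:2]).round(3),s['moment'][2].round(3),'w',round(s['gripper_width'],4))
E
python3 st.py
```

```text
t 10.975 tcp [0.5811 0.2089 0.2115] yaw 0.19 base-frame rel [-0.0056  0.0047] tilt [-1.e+00  6.e-04 -0.e+00] F base [-0.52  1.13] -6.74 M [-0.167  0.054] 0.009 w 0.0168
```

Lowering in 1 mm steps now, watching the force.

Emit:
jog_arm([
  [[0.001,0,0],0],
  [[0.001,0,0],0],
  [[0.001,0,0],0],
  [[0.001,0,0],0],
  [[0.001,0,0],0],
  [[0,0,0],0],
  [[0,0,0],0],
])

```text
t: 11.85
tcp_pos: [0.5812, 0.2083, 0.2068]
ee_rot: [0.545, 0.451, 0.545, -0.45]
force: [-0.7, -2.5, -1.5]
gripper_width: 0.0171
```

```bash
python3 st.py
```

```text
t 11.85 tcp [0.5812 0.2083 0.2068] yaw 0.1893 base-frame rel [-0.0056  0.004 ] tilt [-1.e+00  7.e-04  6.e-04] F base [-1.13 -2.32] -1.49 M [-0.507  0.177] -0.033 w 0.0171
```

Emit:
jog_arm([
  [[0,0,0.001],0],
  [[0.0005,0,0],0],
  [[0.0005,0,0],0],
  [[0,0,0],0],
])

```text
t: 12.35
tcp_pos: [0.5815, 0.2075, 0.2061]
ee_rot: [0.545, 0.451, 0.545, -0.45]
force: [-1.5, -3.4, 2.1]
gripper_width: 0.0172
```

```bash
python3 st.py
```

```text
t 12.35 tcp [0.5815 0.2075 0.2061] yaw 0.1899 base-frame rel [-0.0055  0.0033] tilt [-1.0e+00  1.1e-03  4.0e-04] F base [-2.04 -3.09] 2.14 M [-0.556  0.359] 0.045 w 0.0172
```

Emit:
jog_arm([
  [[0,0,0.0005],0],
  [[0,-0.0005,0.0005],0],
  [[0,0,0.0005],0],
  [[0,0,0],0],
  [[0,0,0],0],
])

```text
t: 12.98
tcp_pos: [0.5814, 0.2069, 0.2056]
ee_rot: [0.545, 0.451, 0.545, -0.45]
force: [0.8, -0.7, 1.2]
gripper_width: 0.0171
```

```bash
python3 st.py
```

```text
t 12.975 tcp [0.5814 0.2069 0.2056] yaw 0.1904 base-frame rel [-0.0057  0.0027] tilt [-1.0e+00  1.6e-03 -6.0e-04] F base [ 0.66 -0.86] 1.16 M [-0.139 -0.271] -0.027 w 0.0171
```

Run:
```python
from h import *
save('scene','s4.png',(325,225,475,300),5.3)
```

```text
(no output)
```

View pics/s4.png

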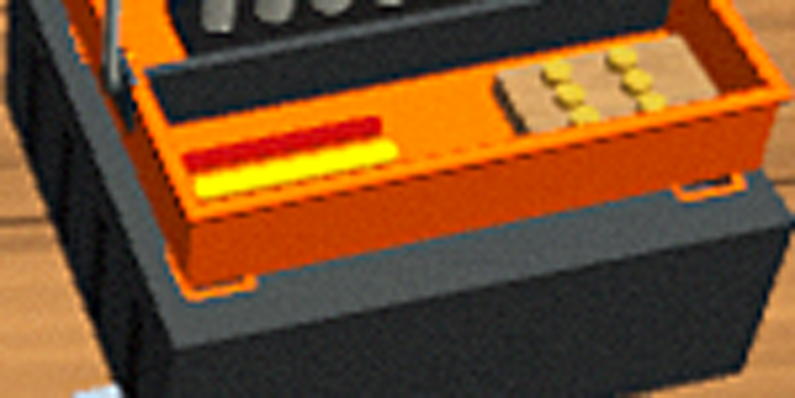

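Run:
```python
from h import *
t=np.array([.5862,.2069]);th=.1847;c,s=np.cos(th),np.sin(th);B=np.array([[c,s],[-s,c]])
for n,q,z in(('botL',(192,286),.1105),('botR',(764,166),.1105),('rimL',(190,215),.1575),('rimR',(790,97),.1575),('sockL',(187,298),.1),('sockLr',(256,285),.1),('sockRl',(680,201),.1),('sockRr',(746,188),.1)):
    W=ray('scene',*crop(*q,325,225,5.3),z)[:2];print(n,(B@(W-t)).round(4))
```

```text
botL [ 0.0843 -0.1227]
botR [0.0824 0.1289]
rimL [ 0.0874 -0.1283]
rimR [0.0877 0.1257]
sockL [ 0.0815 -0.123 ]
sockLr [ 0.082  -0.0939]
sockRl [0.0834 0.0925]
sockRr [0.0836 0.1226]
```

Emit:
jog_arm([
  [[0.0005,0,0],0],
  [[0.0005,0,0],0],
  [[0,0,0],0],
  [[0,0,0],0],
])

```text
t: 13.52
tcp_pos: [0.5815, 0.2063, 0.2049]
ee_rot: [0.546, 0.451, 0.545, -0.45]
force: [1.9, -1.5, 5.5]
gripper_width: 0.0173
```

```bash
python3 st.py
```

```text
t 13.525 tcp [0.5815 0.2063 0.2049] yaw 0.1899 base-frame rel [-0.0057  0.0021] tilt [-1.      0.0016  0.    ] F base [ 1.59 -1.84] 5.5 M [-0.239 -0.365] -0.01 w 0.0173
```

Emit:
jog_arm([
  [[0,0.0005,0.0005],0],
  [[0,0,0.0005],0],
  [[0,0,0],0],
  [[0,0,0],0],
])

```text
t: 14.02
tcp_pos: [0.5816, 0.2057, 0.2044]
ee_rot: [0.545, 0.45, 0.545, -0.45]
force: [2.0, -1.0, 5.2]
gripper_width: 0.0168
```

```bash
python3 st.py
```

```text
t 14.025 tcp [0.5816 0.2057 0.2044] yaw 0.1902 base-frame rel [-0.0057  0.0014] tilt [-1.e+00  3.e-04 -3.e-04] F base [ 1.83 -1.32] 5.17 M [-0.052 -0.333] 0.018 w 0.0168
```

Emit:
jog_arm([
  [[0,0.0005,0.0005],0],
  [[0,0.0005,0.0005],0],
  [[0,0,0],0],
  [[0,0,0],0],
])

```text
t: 14.52
tcp_pos: [0.5819, 0.2048, 0.2037]
ee_rot: [0.545, 0.45, 0.546, -0.451]
force: [-0.8, -1.3, 2.2]
gripper_width: 0.017
```

```bash
python3 st.py
```

```text
t 14.525 tcp [0.5819 0.2048 0.2037] yaw 0.1903 base-frame rel [-0.0055  0.0006] tilt [-1.e+00 -2.e-03 -3.e-04] F base [-0.99 -1.17] 2.21 M [0.218 0.087] 0.015 w 0.017
```

Emit:
jog_arm([
  [[0.0005,0,0],0],
  [[0.0005,0,0.0005],0],
  [[0.0005,0,0],0],
  [[0,0,0],0],
])

```text
t: 15.02
tcp_pos: [0.5823, 0.204, 0.2028]
ee_rot: [0.545, 0.45, 0.545, -0.451]
force: [-2.8, -1.2, 4.3]
gripper_width: 0.0172
```

```bash
python3 st.py
```

```text
t 15.025 tcp [0.5823 0.204  0.2028] yaw 0.1899 base-frame rel [-0.0053 -0.0004] tilt [-1.     -0.0012  0.    ] F base [-2.94 -0.71] 4.34 M [0.139 0.753] 0.011 w 0.0172
```

Emit:
jog_arm([
  [[0,-0.0005,0],0],
  [[0,-0.0005,0],0],
  [[0,0,0],0],
  [[0,0,0],0],
])

```text
t: 15.52
tcp_pos: [0.5822, 0.2039, 0.2028]
ee_rot: [0.545, 0.45, 0.545, -0.45]
force: [-0.5, -2.1, 3.3]
gripper_width: 0.0172
```

```bash
python3 st.py
python3 - <<'E'
from h import *
im=grab_frame('scene')[:,:,::-1];tp=grab_frame('top')[:,:,::-1]
a=cv2.resize(im[180:300,325:475],None,fx=3.3,fy=3.3,interpolation=2);b=cv2.resize(tp[160:310,215:310],None,fx=3,fy=2.64,interpolation=2)
cv2.imwrite('pics/s5.png',np.hstack([a,b]));print(a.shape,b.shape)
E
```

```text
t 15.525 tcp [0.5822 0.2039 0.2028] yaw 0.1898 base-frame rel [-0.0055 -0.0004] tilt [-1.e+00  6.e-04  3.e-04] F base [-0.91 -1.98] 3.33 M [0.114 0.213] 0.014 w 0.0172
(396, 495, 3) (396, 285, 3)
```

View pics/s5.png

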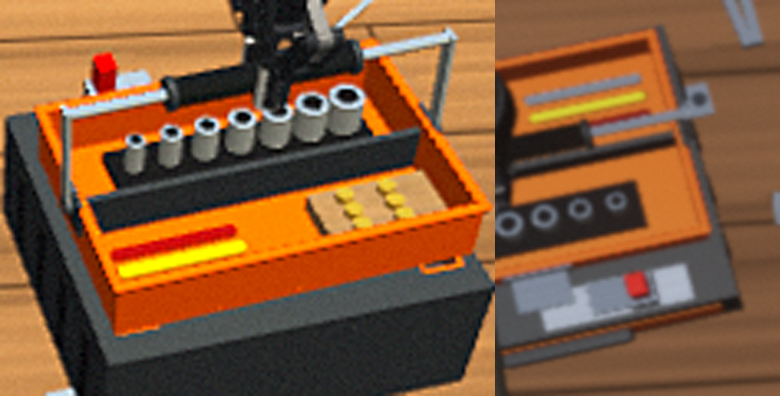

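Emit:
jog_arm([
  [[0,0,0.0005],0],
  [[0,0,0.0005],0],
  [[0,0,0.0005],0],
  [[0,0,0],0],
])

```text
t: 16.12
tcp_pos: [0.5821, 0.2037, 0.2027]
ee_rot: [0.545, 0.45, 0.546, -0.45]
force: [0.0, 0.7, 2.2]
gripper_width: 0.0172
```

```bash
python3 st.py
```

```text
t 16.125 tcp [0.5821 0.2037 0.2027] yaw 0.191 base-frame rel [-0.0056 -0.0006] tilt [-1.0e+00  5.0e-04 -1.4e-03] F base [0.17 0.68] 2.24 M [ 0.618 -0.086] -0.068 w 0.0172
```

Emit:
jog_arm([
  [[0,0,-0.0005],-0.004],
  [[0,0,0],-0.004],
  [[0,0,0],0],
  [[0,0,0],0],
])

```text
t: 16.62
tcp_pos: [0.5821, 0.2033, 0.2026]
ee_rot: [0.547, 0.448, 0.547, -0.448]
force: [-0.4, 1.2, -0.5]
gripper_width: 0.0172
```

```bash
python3 st.py
```

```text
t 16.625 tcp [0.5821 0.2033 0.2026] yaw 0.1981 base-frame rel [-0.0057 -0.001 ] tilt [-1.e+00  2.e-04 -4.e-04] F base [-0.2   1.24] -0.54 M [ 0.784 -0.3  ] -0.254 w 0.0172
```

Emit:
jog_arm([
  [[0.0005,0,0],0],
  [[0.0005,0,0],0],
  [[0,0,0],0],
  [[0,0,0],0],
])

```text
t: 17.12
tcp_pos: [0.5822, 0.2029, 0.2021]
ee_rot: [0.547, 0.448, 0.547, -0.448]
force: [0.3, 1.0, 2.2]
gripper_width: 0.0171
```

```bash
python3 st.py
```

```text
t 17.125 tcp [0.5822 0.2029 0.2021] yaw 0.1979 base-frame rel [-0.0057 -0.0014] tilt [-1.e+00  5.e-04  1.e-04] F base [0.44 0.96] 2.2 M [ 0.718 -0.185] -0.245 w 0.0171
```

Emit:
jog_arm([
  [[0,-0.0005,0],-0.003],
  [[0,-0.0005,0],-0.003],
  [[0,0,0],0],
  [[0,0,0],0],
])

```text
t: 17.62
tcp_pos: [0.5819, 0.2027, 0.2021]
ee_rot: [0.549, 0.447, 0.548, -0.446]
force: [4.4, 1.8, 1.8]
gripper_width: 0.0171
```

```bash
python3 st.py
```

```text
t 17.625 tcp [0.5819 0.2027 0.2021] yaw 0.2036 base-frame rel [-0.0059 -0.0015] tilt [-1.0e+00  2.1e-03  3.0e-04] F base [4.68 0.93] 1.84 M [ 0.636 -0.973] -0.499 w 0.0171
```

Emit:
jog_arm([
  [[0,0.0005,0],0.004],
  [[0,0.0005,0],0.004],
  [[0,0.0005,0],0.004],
  [[0,0,0],0.004],
  [[0,0,0],0],
  [[0,0,0],0],
])

```text
t: 18.38
tcp_pos: [0.5821, 0.203, 0.202]
ee_rot: [0.545, 0.45, 0.545, -0.451]
force: [0.6, -0.1, 6.3]
gripper_width: 0.0171
```

```bash
python3 st.py
```

```text
t 18.375 tcp [0.5821 0.203  0.202 ] yaw 0.1885 base-frame rel [-0.0057 -0.0013] tilt [-1.e+00 -8.e-04  1.e-04] F base [ 0.53 -0.18] 6.27 M [ 0.387 -0.081] 0.098 w 0.0171
```

Emit:
jog_arm([
  [[-0.001,0,0],0],
  [[-0.0005,0,0],0],
  [[0,0,0],0],
  [[0,0,0],0],
  [[0,0,0],0],
], force=25)

```text
t: 19.0
tcp_pos: [0.5821, 0.203, 0.2023]
ee_rot: [0.545, 0.45, 0.545, -0.451]
force: [3.1, 0.1, -4.8]
gripper_width: 0.0171
```

```bash
python3 st.py
python3 - <<'E'
from h import *
im=grab_frame('scene')[:,:,::-1]
cv2.imwrite('pics/full_s6.png',im)
cv2.imwrite('pics/s6.png',cv2.resize(im[180:300,320:480],None,fx=5,fy=5,interpolation=2))
E
```

```text
t 19.0 tcp [0.5821 0.203  0.2023] yaw 0.188 base-frame rel [-0.0057 -0.0013] tilt [-1.0e+00 -1.6e-03  5.0e-04] F base [ 3.05 -0.45] -4.76 M [ 0.33  -0.588] 0.109 w 0.0171
```

View pics/s6.png

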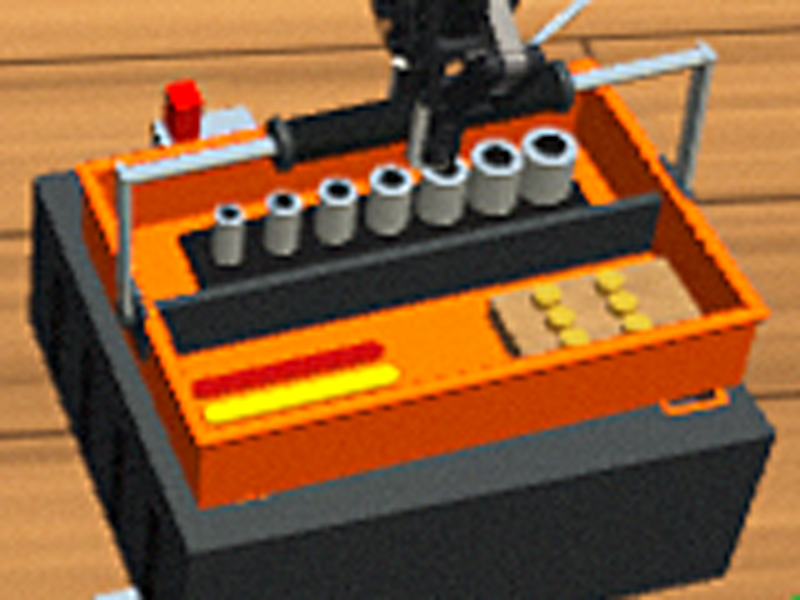

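Run:
```python
from h import *
t=np.array([.5862,.2069]);th=.1847;c,s=np.cos(th),np.sin(th);B=np.array([[c,-s],[s,c]])
obs={(1,-1):(200,443),(1,1):(768,315),(-1,-1):(80,167)}
from scipy.optimize import least_squares
def P(v,L):
    X=Ro.from_euler('xyz',[v[3],v[4],v[5]]).apply(L)+[v[0],v[1],.088+v[2]]
    w=np.r_[t+B@X[:2],X[2]];return proj('scene',w)
for k,q in obs.items():
    L=np.array([k[0]*.088,k[1]*.1263,.059]);o=np.array(crop(*q,320,180,5));print(k,o.round(1),P(np.zeros(6),L).round(1))
f=lambda v:np.concatenate([P(np.r_[v[:4],0,v[4]],np.array([k[0]*.088,k[1]*.1263,.059]))-crop(*q,320,180,5) for k,q in obs.items()])
r=least_squares(f,np.zeros(5));print('x y z roll yaw',r.x.round(4),'res',r.fun.round(2))
```

```text
(1, -1) [359.6 268.2] [361.1 268.6]
(1, 1) [473.2 242.6] [472.8 246.4]
(-1, -1) [335.6 213. ] [336.2 212.7]
x y z roll yaw [-0.0016  0.0021  0.0048  0.056  -0.0098] res [ 0.05  0.33 -0.14 -0.04  0.09 -0.33]
```

Emit:
jog_arm([
  [[0,0.0005,0],-0.004],
  [[0,0.0005,0],-0.004],
  [[0,0,0],-0.002],
  [[0,0,0],0],
  [[0,0,0],0],
])

```text
t: 19.68
tcp_pos: [0.5831, 0.2037, 0.2033]
ee_rot: [0.547, 0.448, 0.547, -0.448]
force: [-1.5, 1.4, -2.1]
gripper_width: 0.0171
```

```bash
python3 st.py
```

```text
t 19.675 tcp [0.5831 0.2037 0.2033] yaw 0.1987 base-frame rel [-0.0046 -0.0008] tilt [-1.e+00 -6.e-04 -5.e-04] F base [-1.24  1.68] -2.15 M [0.665 0.174] -0.031 w 0.0171
```

Emit:
jog_arm([
  [[0,-0.0005,0],-0.004],
  [[0,-0.0005,0],-0.004],
  [[0,0,0],0],
  [[0,0,0],0],
])

```text
t: 20.18
tcp_pos: [0.5829, 0.2035, 0.2034]
ee_rot: [0.549, 0.446, 0.549, -0.445]
force: [0.4, 3.9, -3.6]
gripper_width: 0.0169
```

```bash
python3 st.py
```

```text
t 20.175 tcp [0.5829 0.2035 0.2034] yaw 0.2061 base-frame rel [-0.0048 -0.0009] tilt [-1.0e+00  1.2e-03 -4.0e-04] F base [1.12 3.78] -3.6 M [ 0.856 -0.37 ] -0.352 w 0.0169
```

Emit:
jog_arm([
  [[0,0.0003,0],0.004],
  [[0,0.0004,0],0.004],
  [[0,0.0004,0],0.004],
  [[0,0,0],0],
  [[0,0,0],0],
])

```text
t: 20.8
tcp_pos: [0.5832, 0.2033, 0.2032]
ee_rot: [0.546, 0.449, 0.546, -0.449]
force: [-0.5, 0.6, -3.0]
gripper_width: 0.0172
```

```bash
python3 st.py
```

```text
t 20.8 tcp [0.5832 0.2033 0.2032] yaw 0.1944 base-frame rel [-0.0046 -0.0012] tilt [-1.     -0.0011 -0.    ] F base [-0.33  0.71] -3.0 M [0.787 0.149] 0.115 w 0.0172
```

Emit:
jog_arm([
  [[0,0.0003,0],0.004],
  [[0,0.0004,0],0.004],
  [[0,0.0004,0],0.004],
  [[0,0,0],0],
  [[0,0,0],0],
])

```text
t: 21.42
tcp_pos: [0.5842, 0.2038, 0.2028]
ee_rot: [0.543, 0.452, 0.544, -0.453]
force: [-1.8, 2.6, -6.8]
gripper_width: 0.0171
```

```bash
python3 st.py
```

```text
t 21.425 tcp [0.5842 0.2038 0.2028] yaw 0.1824 base-frame rel [-0.0035 -0.0009] tilt [-1.0e+00 -1.2e-03 -2.0e-04] F base [-1.27  2.85] -6.79 M [1.008 0.231] 0.124 w 0.0171
```

Emit:
jog_arm([
  [[0.0005,0,0.0005],0],
  [[0.0005,0,0.0005],0],
  [[0.0005,0,0],0],
  [[0,0,0],0],
  [[0,0,0],0],
])

```text
t: 22.05
tcp_pos: [0.5843, 0.2041, 0.2024]
ee_rot: [0.543, 0.453, 0.544, -0.452]
force: [-3.3, 4.8, -2.5]
gripper_width: 0.0171
```

```bash
python3 st.py
python3 - <<'E'
from h import *
im=grab_frame('scene')[:,:,::-1];tp=grab_frame('top')[:,:,::-1]
cv2.imwrite('pics/full_t7.png',tp);cv2.imwrite('pics/full_s7.png',im)
cv2.imwrite('pics/s7.png',cv2.resize(im[180:300,320:480],None,fx=5,fy=5,interpolation=2))
E
```

```text
t 22.05 tcp [0.5843 0.2041 0.2024] yaw 0.1834 base-frame rel [-0.0033 -0.0006] tilt [-1.0e+00 -1.0e-04 -2.4e-03] F base [-2.35  5.3 ] -2.47 M [1.307 0.589] 0.046 w 0.0171
```

View pics/s7.png

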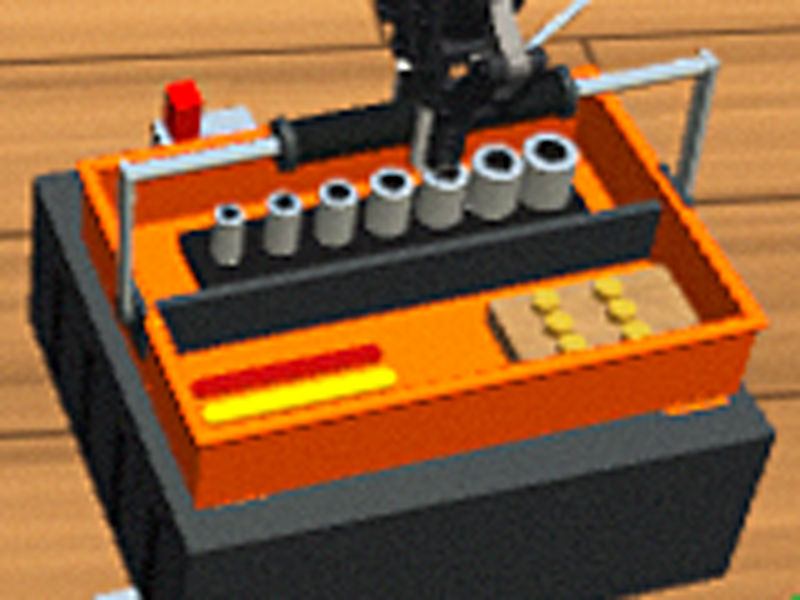

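Emit:
jog_arm([
  [[0,0,-0.0005],0],
  [[0,-0.0003,-0.0005],0],
  [[0.0005,-0.0003,-0.0005],0],
  [[0.0005,0,0],0],
  [[0,0,0],0],
  [[0,0,0],0],
])

```text
t: 22.9
tcp_pos: [0.5843, 0.2047, 0.2013]
ee_rot: [0.544, 0.453, 0.543, -0.452]
force: [-1.4, 4.7, -2.9]
gripper_width: 0.0172
```

```bash
python3 st.py
```

```text
t 22.9 tcp [0.5843 0.2047 0.2013] yaw 0.1827 base-frame rel [-0.0032 -0.0001] tilt [-1.0e+00  1.3e-03 -9.0e-04] F base [-0.57  4.86] -2.86 M [1.236 0.302] 0.15 w 0.0172
```

Emit:
jog_arm([
  [[0.0005,0,-0.0005],0],
  [[0.0005,0,-0.0005],0],
  [[0.0005,0,-0.0005],0],
  [[0.0005,0,-0.0005],0],
  [[0,0,0],0],
  [[0,0,0],0],
])

```text
t: 23.65
tcp_pos: [0.5841, 0.2055, 0.1988]
ee_rot: [0.544, 0.453, 0.543, -0.453]
force: [0.4, 3.1, -4.7]
gripper_width: 0.0172
```

```bash
python3 st.py
```

```text
t 23.65 tcp [0.5841 0.2055 0.1988] yaw 0.1816 base-frame rel [-0.0033  0.0008] tilt [-1.e+00  8.e-04  6.e-04] F base [0.98 2.98] -4.71 M [ 0.828 -0.329] 0.162 w 0.0172
```

Going in freely, with falling force. Continuing down with +y.

Emit:
jog_arm([
  [[0.0005,0,-0.0005],0],
  [[0.0005,0,-0.0005],0],
  [[0.0005,0,-0.0005],0],
  [[0.0005,0,-0.0005],0],
  [[0,0,0],0],
  [[0,0,0],0],
])

```text
t: 24.4
tcp_pos: [0.5831, 0.207, 0.1965]
ee_rot: [0.543, 0.452, 0.543, -0.453]
force: [0.2, 0.2, -5.9]
gripper_width: 0.0172
```

```bash
python3 st.py
```

```text
t 24.4 tcp [0.5831 0.207  0.1965] yaw 0.1812 base-frame rel [-0.004   0.0025] tilt [-1.     -0.0011  0.001 ] F base [0.22 0.2 ] -5.92 M [0.118 0.015] 0.031 w 0.0172
```

Emit:
jog_arm([
  [[0.0005,0,-0.0005],0],
  [[0.0005,0,0],0],
  [[0.0005,0,0],0],
  [[0.0005,0,0],0],
  [[0,0,0],0],
  [[0,0,0],0],
])

```text
t: 25.15
tcp_pos: [0.5831, 0.2074, 0.1957]
ee_rot: [0.543, 0.452, 0.543, -0.453]
force: [-3.1, -3.2, 1.7]
gripper_width: 0.0171
```

```bash
python3 st.py
```

```text
t 25.15 tcp [0.5831 0.2074 0.1957] yaw 0.1814 base-frame rel [-0.004   0.0028] tilt [-1.e+00 -2.e-04  8.e-04] F base [-3.66 -2.55] 1.69 M [-0.464  0.919] 0.057 w 0.0171
```

Emit:
jog_arm([
  [[0.0005,-0.0005,0.0005],0],
  [[0.0005,-0.0005,0],0],
  [[0.0005,0,0],0],
  [[0,0,0],0],
  [[0,0,0],0],
])

```text
t: 25.78
tcp_pos: [0.5831, 0.2074, 0.1957]
ee_rot: [0.544, 0.453, 0.543, -0.452]
force: [-3.4, -3.0, 7.9]
gripper_width: 0.0172
```

```bash
python3 st.py
```

```text
t 25.775 tcp [0.5831 0.2074 0.1957] yaw 0.1818 base-frame rel [-0.0039  0.0028] tilt [-1.0e+00  2.9e-03 -3.0e-04] F base [-3.86 -2.3 ] 7.94 M [-0.402  1.149] 0.098 w 0.0172
```

Emit:
jog_arm([
  [[-0.0015,0,0],0],
  [[0,0,0],0],
  [[0,0,0],0],
])

```text
t: 26.15
tcp_pos: [0.5831, 0.2074, 0.1957]
ee_rot: [0.544, 0.453, 0.543, -0.452]
force: [-2.8, -3.1, 5.2]
gripper_width: 0.0168
```

Emit:
jog_arm([
  [[0,0,0],0],
  [[0,0,0],0],
  [[0,0,0],0],
  [[0,0,0],0],
], fingers=1)

```text
t: 26.65
tcp_pos: [0.5823, 0.208, 0.1946]
ee_rot: [0.543, 0.452, 0.543, -0.452]
force: [-0.5, 0.4, 1.3]
gripper_width: 0.0852
```

```bash
python3 st.py
python3 - <<'E'
from h import *
im=grab_frame('scene')[:,:,::-1];tp=grab_frame('top')[:,:,::-1]
cv2.imwrite('pics/full_t8.png',tp);cv2.imwrite('pics/full_s8.png',im)
E
```

```text
t 26.65 tcp [0.5823 0.208  0.1946] yaw 0.1824 base-frame rel [-0.0046  0.0036] tilt [-1.e+00  2.e-04 -2.e-04] F base [-0.38  0.44] 1.32 M [-0.001 -0.02 ] 0.004 w 0.0852
```

Emit:
jog_arm([
  [[-0.02,0,0],0],
  [[-0.03,0,0],0],
  [[-0.03,0,0],0],
  [[0,-0.03,0.015],0],
  [[0,-0.04,0.02],0],
  [[0,-0.04,0.02],0],
  [[0,-0.03,0.02],0],
  [[0,0,0.02],0],
  [[0,0,0],0],
  [[0,0,0],0],
], fingers=0)

```text
t: 28.0
tcp_pos: [0.462, 0.0901, 0.2748]
ee_rot: [0.543, 0.452, 0.544, -0.452]
force: [0.7, 1.4, -0.1]
gripper_width: 0.0001
```

```bash
python3 st.py
python3 - <<'E'
from h import *
im=grab_frame('scene')[:,:,::-1].copy();tp=grab_frame('top')[:,:,::-1].copy()
cv2.imwrite('pics/full_t9.png',tp);cv2.imwrite('pics/full_s9.png',im)
B=lambda th:np.array([[np.cos(th),np.sin(th)],[-np.sin(th),np.cos(th)]])
par={'top':((.5887,.2038),.1787),'scene':((.5862,.2069),.1847)}
def red(img,x0,y0,x1,y1):
    h=cv2.cvtColor(img,cv2.COLOR_BGR2HSV);m=cv2.inRange(h,(0,170,100),(3,255,255))|cv2.inRange(h,(174,170,100),(180,255,255))
    mm=np.zeros_like(m);mm[y0:y1,x0:x1]=m[y0:y1,x0:x1];n,l,st,c=cv2.connectedComponentsWithStats(mm)
    i=1+np.argmax(st[1:,4]);return st[i],c[i]
for nm,f,b in(('top','t0',(235,250,290,290)),('scene','s0',(340,190,375,215)),('top','t9',(235,250,290,290)),('scene','s9',(340,185,375,215))):
    st,c=red(cv2.imread(f'pics/full_{f}.png'),*b);t,th=par[nm]
    z=.155 if nm=='top' else .142
    print(nm,f,st.tolist(),c.round(1),(B(th)@(ray(nm,*c,z)[:2]-t)).round(4))
# predicted home rim corners vs image
for nm,f in(('scene','s9'),('top','t9')):
    img=cv2.imread(f'pics/full_{f}.png');h=cv2.cvtColor(img,cv2.COLOR_BGR2HSV);m=cv2.inRange(h,(3,150,60),(20,255,255))
    t,th=par[nm]
    hull=[]
    for k in((1,-1),(1,1),(-1,1),(-1,-1)):
        w=np.r_[np.array(t)+B(th).T@np.array([k[0]*.088,k[1]*.1263]),.147];hull.append(proj(nm,w))
    print(nm,'pred',np.round(hull,1).tolist())
    P=np.array(hull);roi=np.zeros(m.shape,np.uint8);cv2.fillPoly(roi,[P.astype(int)],255);roi=cv2.dilate(roi,np.ones((9,9)))
    mm=m&roi;n,l,st,c=cv2.connectedComponentsWithStats(mm);i=1+np.argmax(st[1:,4])
    cs,_=cv2.findContours((l==i).astype(np.uint8),cv2.RETR_EXTERNAL,cv2.CHAIN_APPROX_NONE);hl=cv2.convexHull(cs[0])
    print('approx',cv2.approxPolyDP(hl,3,True)[:,0].tolist())
E
```

```text
t 28.0 tcp [0.462  0.0901 0.2748] yaw 0.183 base-frame rel [-0.1443 -0.0906] tilt [-1.e+00  3.e-04 -7.e-04] F base [0.93 1.25] -0.1 M [0.049 0.011] -0.039 w 0.0001
top t0 [259, 263, 7, 9, 48] [261.9 267.2] [-0.1171 -0.0694]
scene s0 [353, 197, 7, 12, 62] [356.5 202.3] [-0.1166 -0.0673]Traceback (most recent call last):
  File "<stdin>", line 11, in <module>
  File "<stdin>", line 9, in red
    return _wrapfunc(a, 'argmax', axis=axis, out=out, **kwds)
    return bound(*args, **kwds)
ValueError: attempt to get argmax of an empty sequence
```

```bash
cat > chk.py <<'E'
from h import *
import sys
from scipy.optimize import least_squares
t=np.array([.5862,.2069]);th=.1847;c,s=np.cos(th),np.sin(th);B=np.array([[c,-s],[s,c]])
img=cv2.imread(sys.argv[1]);h=cv2.cvtColor(img,cv2.COLOR_BGR2HSV);m=cv2.inRange(h,(3,150,60),(22,255,255))
def P(v,L):
    X=Ro.from_euler('xyz',v[3:6]).apply(L)+np.r_[v[:2],.088+v[2]];return proj('scene',np.r_[t+B@X[:2],X[2]])
K=[(1,-1),(1,1),(-1,1),(-1,-1)]
H=np.array([P(np.zeros(6),np.array([a*.088,b*.1263,.059])) for a,b in K]);print('pred rim',H.round(1).tolist())
Hb=np.array([P(np.zeros(6),np.array([a*.085,b*.123,.012])) for a,b in K])
roi=np.zeros(m.shape,np.uint8);cv2.fillPoly(roi,[cv2.convexHull(np.vstack([H,Hb]).astype(int))],255);roi=cv2.dilate(roi,np.ones((13,13)))
n,l,st,_=cv2.connectedComponentsWithStats(m&roi);i=1+np.argmax(st[1:,4])
cs,_=cv2.findContours((l==i).astype(np.uint8),cv2.RETR_EXTERNAL,cv2.CHAIN_APPROX_NONE);hl=cv2.convexHull(max(cs,key=len))
print('hull',cv2.approxPolyDP(hl,2,True)[:,0].tolist())
# bright rim / dark front face boundary near the two near corners: value profile down columns
hv=h[:,:,2]
for u in(370,400,430,460): 
    a=int(np.interp(u,[H[0][0],H[1][0]],[H[0][1],H[1][1]]));print(u,'pred',round(np.interp(u,[H[0][0],H[1][0]],[H[0][1],H[1][1]]),1),'rows',a-6,hv[a-6:a+8,u].tolist())
E
python3 chk.py pics/full_s9.png; echo; python3 chk.py pics/full_s6.png
```

```text
pred rim [[361.1, 268.6], [472.8, 246.4], [437.5, 195.1], [336.2, 212.7]]
hull [[478, 240], [478, 252], [473, 262], [360, 282], [344, 246], [348, 217], [451, 200]]
370 pred 266.9 rows 260 [255, 255, 255, 254, 225, 255, 255, 255, 144, 192, 193, 190, 190, 192]
400 pred 260.9 rows 254 [254, 254, 254, 254, 254, 254, 255, 255, 181, 191, 195, 195, 194, 190]
430 pred 254.9 rows 248 [134, 145, 210, 224, 215, 241, 255, 255, 228, 190, 193, 191, 197, 194]
460 pred 248.9 rows 242 [129, 134, 127, 126, 114, 207, 255, 255, 251, 175, 192, 200, 186, 195]

pred rim [[361.1, 268.6], [472.8, 246.4], [437.5, 195.1], [336.2, 212.7]]
hull [[478, 240], [478, 252], [473, 261], [360, 281], [345, 248], [346, 217], [448, 196]]
370 pred 266.9 rows 260 [255, 255, 251, 237, 255, 255, 255, 140, 198, 194, 196, 196, 196, 193]
400 pred 260.9 rows 254 [254, 254, 255, 254, 255, 255, 180, 193, 195, 193, 193, 195, 195, 196]
430 pred 254.9 rows 248 [223, 220, 247, 255, 255, 220, 190, 195, 193, 191, 195, 192, 197, 195]
460 pred 248.9 rows 242 [146, 240, 255, 255, 241, 181, 194, 193, 197, 195, 194, 196, 194, 193]
```

Emit:
jog_arm([
  [[0,0.009,0.003],0],
  [[0,0.009,0.003],0],
  [[0.01,0.009,0.002],0],
  [[0.025,0,0],0],
  [[0.025,0,0],0],
  [[0.025,0,0],0],
  [[0.025,0,0],0],
  [[0.02,0,0],0],
  [[0.009,0,0],0],
  [[0,0,0],0],
  [[0,0,0],0],
])

```text
t: 29.48
tcp_pos: [0.4906, 0.0859, 0.1365]
ee_rot: [0.544, 0.453, 0.543, -0.452]
force: [-0.5, 0.7, 0.4]
gripper_width: -0.0
```

```bash
python3 st.py
```

```text
t 29.475 tcp [0.4906 0.0859 0.1365] yaw 0.182 base-frame rel [-0.1169 -0.0999] tilt [-1.      0.0016  0.    ] F base [-0.41  0.76] 0.39 M [ 0.026 -0.043] -0.024 w -0.0
```

Emit:
jog_arm([
  [[0,0,-0.005],0],
  [[0,0,-0.005],0],
  [[0,0,-0.004],0],
  [[0,0,-0.004],0],
  [[0,0,-0.004],0],
  [[0,0,-0.004],0],
  [[0,0,0],0],
])

```text
t: 30.35
tcp_pos: [0.4852, 0.1121, 0.1359]
ee_rot: [0.543, 0.453, 0.544, -0.452]
force: [-0.0, -1.1, 0.9]
gripper_width: -0.0002
```

```bash
python3 st.py
```

```text
t 30.35 tcp [0.4852 0.1121 0.1359] yaw 0.1826 base-frame rel [-0.1175 -0.0731] tilt [-1.e+00  4.e-04 -5.e-04] F base [-0.23 -1.08] 0.87 M [-0.299 -0.076] 0.047 w -0.0002
```

The finger is pushing the knob with about 2 N, as expected from friction. Continuing.

Emit:
jog_arm([
  [[0,0,-0.004],0],
  [[0,0,-0.004],0],
  [[0,0,-0.004],0],
  [[0,0,-0.004],0],
  [[0,0,-0.002],0],
  [[0,0,0],0],
])

```text
t: 31.1
tcp_pos: [0.4818, 0.1298, 0.1358]
ee_rot: [0.543, 0.453, 0.544, -0.452]
force: [0.3, -1.0, 0.2]
gripper_width: 0.0001
```

```bash
python3 st.py
```

```text
t 31.1 tcp [0.4818 0.1298 0.1358] yaw 0.1825 base-frame rel [-0.1176 -0.0551] tilt [-1.e+00  1.e-04 -7.e-04] F base [ 0.12 -1.09] 0.2 M [-0.301 -0.126] -0.014 w 0.0001
```

Emit:
jog_arm([
  [[0,0,-0.002],0],
  [[0,0,-0.002],0],
  [[0,0,-0.002],0],
  [[0,0,0],0],
  [[0,0,0],0],
])

```text
t: 31.72
tcp_pos: [0.4807, 0.1351, 0.1358]
ee_rot: [0.543, 0.452, 0.543, -0.452]
force: [1.1, -1.2, 0.0]
gripper_width: 0.0003
```

```bash
python3 st.py
```

```text
t 31.725 tcp [0.4807 0.1351 0.1358] yaw 0.182 base-frame rel [-0.1177 -0.0497] tilt [-1. -0. -0.] F base [ 0.88 -1.38] 0.05 M [-0.518 -0.225] -0.02 w 0.0003
```

Emit:
jog_arm([
  [[0,0,-0.002],0],
  [[0,0,-0.002],0],
  [[0,0,0],0],
  [[0,0,0],0],
])

```text
t: 32.22
tcp_pos: [0.4807, 0.1353, 0.1358]
ee_rot: [0.544, 0.452, 0.542, -0.454]
force: [1.9, -8.3, 0.9]
gripper_width: 0.0001
```

```bash
python3 st.py
```

```text
t 32.225 tcp [0.4807 0.1353 0.1358] yaw 0.1795 base-frame rel [-0.1177 -0.0495] tilt [-1.0e+00 -2.0e-04  4.8e-03] F base [ 0.36 -8.49] 0.85 M [-1.72  -0.159] -0.019 w 0.0001
```

Hard stop reached where expected. Backing off, then lifting clear.

Emit:
jog_arm([
  [[0,0,0.007],0],
  [[0,0,0.01],0],
  [[0,0,0.01],0],
  [[-0.03,0,0],0],
  [[-0.04,0,0],0],
  [[-0.04,0,0],0],
  [[-0.04,0,0.03],0],
  [[0,0,0.05],0],
  [[0,0,0.05],0],
  [[0,0,0.05],0],
  [[0,0,0.05],0],
  [[0,0,0.05],0],
  [[0,0,0.04],0],
  [[0,0,0],0],
  [[0,0,0],0],
])

```text
t: 34.1
tcp_pos: [0.5429, -0.2015, 0.2855]
ee_rot: [0.543, 0.453, 0.544, -0.452]
force: [0.3, 0.1, -0.2]
gripper_width: 0.0003
```

```bash
python3 st.py
python3 - <<'E'
from h import *
im=grab_frame('scene')[:,:,::-1].copy();tp=grab_frame('top')[:,:,::-1].copy()
cv2.imwrite('pics/full_tA.png',tp);cv2.imwrite('pics/full_sA.png',im)
B=lambda th:np.array([[np.cos(th),np.sin(th)],[-np.sin(th),np.cos(th)]])
par={'top':(np.array((.5887,.2038)),.1787),'scene':(np.array((.5862,.2069)),.1847)}
for nm,img,b,z in(('top',tp,(200,245,290,290),.155),('scene',im,(340,175,400,215),.142)):
    h=cv2.cvtColor(img,cv2.COLOR_BGR2HSV);m=cv2.inRange(h,(0,170,100),(3,255,255))|cv2.inRange(h,(174,170,100),(180,255,255))
    x0,y0,x1,y1=b;n,l,st,c=cv2.connectedComponentsWithStats(m[y0:y1,x0:x1])
    for i in range(1,n):
        if st[i,4]>15:
            t,th=par[nm];q=c[i]+[x0,y0];print(nm,st[i].tolist(),q.round(1),'base',(B(th)@(ray(nm,*q,z)[:2]-t)).round(4))
t,th=par['top'];h=cv2.cvtColor(tp,cv2.COLOR_BGR2HSV);m=cv2.inRange(h,(3,150,60),(22,255,255))
H=np.array([proj('top',np.r_[t+B(th).T@np.array([a*.088,b*.1263]),.147]) for a,b in((1,-1),(1,1),(-1,1),(-1,-1))]);print('pred top',H.round(1).tolist())
roi=np.zeros(m.shape,np.uint8);cv2.fillPoly(roi,[H.astype(int)],255);roi=cv2.dilate(roi,np.ones((9,9)))
hl=cv2.convexHull(cv2.findNonZero(m&roi));print('top rect',cv2.minAreaRect(hl),'pred',cv2.minAreaRect(H.astype(np.float32)))
E
python3 chk.py pics/full_sA.png
```

```text
t 34.1 tcp [ 0.5429 -0.2015  0.2855] yaw 0.1825 base-frame rel [-0.1175 -0.392 ] tilt [-1.      0.     -0.0017] F base [0.28 0.1 ] -0.17 M [ 0.055 -0.01 ] 0.01 w 0.0003
top [42, 22, 7, 9, 48] [245.3 271.4] base [-0.1172 -0.034 ]
scene [27, 19, 8, 12, 61] [370.6 199.7] base [-0.1172 -0.032 ]
pred top [[266.7, 170.6], [152.5, 198.0], [168.0, 276.9], [285.5, 248.0]]
top rect ((217.4996337890625, 224.16513061523438), (82.7729721069336, 123.38411712646484), 76.88356018066406) pred ((217.30128479003906, 223.6153106689453), (80.40662384033203, 121.01256561279297), 76.3779525756836)
pred rim [[361.1, 268.6], [472.8, 246.4], [437.5, 195.1], [336.2, 212.7]]
hull [[478, 240], [478, 252], [473, 261], [361, 282], [344, 246], [348, 217], [451, 200]]
370 pred 266.9 rows 260 [255, 255, 255, 254, 225, 255, 255, 255, 146, 192, 195, 193, 192, 192]
400 pred 260.9 rows 254 [254, 254, 254, 254, 254, 254, 255, 255, 175, 194, 191, 198, 195, 197]
430 pred 254.9 rows 248 [142, 149, 210, 224, 218, 241, 255, 255, 231, 186, 194, 192, 192, 195]
460 pred 248.9 rows 242 [132, 133, 131, 125, 113, 210, 255, 255, 251, 178, 193, 189, 197, 194]
```

```bash
python3 -c "
from plant import order
print(order.hand_in())"
```

```text
the job is handed in; nothing more can be done
None
```

The tray is on the base with all four lugs home as far as my checks show, the lock is fully across, and the job is handed in. The simulator gives no verdict on hand-in.

**What I did:** I gripped the tray by the handle bar, carried it over and felt for the sockets at roughly 14 N of contact force or less.
- **Seating:** The -y lugs dropped in first, and the tray rolled in the grip by about 0.056 rad while the +y lugs still stood on the top. I lowered the grip force and worked x and yaw in small steps until the +y side dropped in too. The tray then bottomed out firmly at the expected height, and I released it.
- **Lock:** I pushed the knob with closed fingers at 2–3 N until it met a hard stop, then backed the arm away.

**Last checks:**
- **Lock travel:** both cameras put it at about 35 mm, against 36 mm at the stop. The bolt passed over the tongue without striking it.
- **Tray position:** its outline is within about 1 px (roughly 2 mm) of the predicted home pose in both cameras, and it looks level.
- **Robot:** it ended clear of everything, with wrist force near zero at 34 s.

**Limits and disagreements:**
- The final tray check came from image code alone, because I had used all 12 picture views.
- The two cameras disagree by about 3 mm in absolute position, so I compared tray and base within each camera.
- I did not re-measure the other bench items. Nothing suggested the arm touched them.

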